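Rebuild the sample carousel on its spindle

TASK

Take the red transport cover off the carousel drive's spindle and stand it upright in the yellow tray. Then rebuild the carousel on the bare spindle, each part fully home: the brass collar first, then the blue tube disc with its white hub upward, then the black clamp ring on top; lower them down the spindle, do not drop them. Leave the green spare collar and everything else where it is.

Things in the scene. Friction and masses are not known exactly. Their poses are not given: they have to be found in the camera images.
- unit: carousel drive, fixed: white round housing 150 mm across, 45 mm high; on it a dark flange 88 mm across (top 53 mm above the counter) and a vertical stepped steel spindle: 32 mm thick from the flange up to 91 mm above the counter, 23 mm thick up to 129 mm, then a tapered nose ending at 143 mm. Origin: centre of the underside, z up along the spindle
- seat (a point): centre of the flange's top on the spindle's axis, 53 mm above the counter. Fully home, undersides lie this far above it: brass collar 0 mm, blue disc 40 mm (on the collar), black clamp ring 68 mm (on the disc's hub)
- spindle_top (a point): top of the spindle's nose, 143 mm above the counter
- cover: red plastic transport cover, a cylinder 46 mm across and 100 mm high, closed on top, open below (hollow 38 mm across, 96 mm deep); it starts over the spindle, standing loose on the flange. Origin: centre of its lower rim, z up
- tray: yellow parts tray, fixed to the counter, 110 mm (its x) by 140 mm (its y) outside, walls 4 mm thick and 18 mm high, floor about 4 mm thick. Origin: centre of its underside
- collar: brass-coloured collar, a ring 60 mm outside, bore 37 mm, 40 mm high, lying flat on the counter. Origin: centre of its underside, z along the bore
- disc: blue tube disc 140 mm across and 8 mm thick with ten dark round pockets and a white hub 50 mm across rising 20 mm above it (28 mm high in all), bore 28 mm; lies on the counter with the hub up; take it by the hub. Origin: centre of its underside, z up through the hub
- clamp: black clamp ring 60 mm outside, bore 28 mm, 20 mm high, lying flat on the counter. Origin: centre of its underside, z along the bore
- spare: green spare collar, same size as the brass one (60 mm outside, 40 mm high), not to be used. Origin: centre of its underside
- cup: specimen cup with orange lid, 60 mm across, 57 mm high, a bystander. Origin: centre of its underside
- wrench: steel wrench 130 mm long lying on the counter, a bystander. Origin near its middle

How it is judged:
On the way, in this order (a step that is already met when the one before it is completed fails the run):
1. the red cover stands upright in the yellow tray (x of cover in the frame of tray between -0.05 and 0.05 m and y of cover in the frame of tray between -0.065 and 0.065 m and z of cover in the frame of tray between -0.002 and 0.01 m and angle between cover's own z axis and vertical below 0.1 rad), for 0.2 s.
2. the brass collar is fully home on the flange (horizontal distance between collar and seat below 0.006 m and z of collar in the frame of seat between -0.004 and 0.0035 m and angle between collar's own z axis and vertical below 0.06 rad), for 0.2 s.
3. the blue disc is fully home on the collar (all of step 2 and horizontal distance between disc and seat below 0.006 m and z of disc in the frame of seat between 0.036 and 0.0435 m and angle between disc's own z axis and vertical below 0.06 rad), for 0.2 s.
4. the black clamp ring is fully home on the disc's hub (all of step 3 and horizontal distance between clamp and seat below 0.006 m and z of clamp in the frame of seat between 0.064 and 0.0715 m and angle between clamp's own z axis and vertical below 0.06 rad), for 0.2 s.
At the end, for the whole second after the job is handed in: Red cover upright (0.1 rad) on the tray floor; collar, disc and clamp ring on the spindle in that order from below, level (0.06 rad), within 6 mm of the axis, undersides within 3.5 mm of home (0, 40, 68 mm above the flange), all at rest (all of step 1 and all of step 4 and linear speed of each of cover, collar, disc, clamp below 0.02 m/s and angular speed of each of cover, collar, disc, clamp below 0.2 rad/s); the robot touches nothing.
It fails at once if the green spare collar, the specimen cup or the wrench is moved more than 30 mm (distance of any of spare, cup, wrench from where it was at the start of the episode above 0.03 m).
It fails at once if a part is dropped down the spindle instead of being lowered (faster than 0.8 m/s on the spindle) ((horizontal distance between collar and seat below 0.02 m and z of collar in the frame of seat below 0.09 m and linear speed of collar above 0.8 m/s) or (horizontal distance between disc and seat below 0.02 m and z of disc in the frame of seat below 0.09 m and linear speed of disc above 0.8 m/s) or (horizontal distance between clamp and seat below 0.02 m and z of clamp in the frame of seat below 0.09 m and linear speed of clamp above 0.8 m/s)).
It also fails if it takes over 72 s, if anything falls off the work surface, if the arm or the gripper's body presses on something with over 40 N, if the wrist force passes 120 N, or if a joint passes its speed limit or range.

ROBOT

A 6-joint arm with a two-finger parallel gripper is mounted at the origin on the work surface. World frame = base frame: x ahead of the robot, y to its left, z up, the work surface at z = 0. Lengths are in m, angles in rad, forces in N, time in s.
With the tool pointing down it reaches from about 0.35 to 0.85 m from the base axis. Payload 8.1 kg.
Tool frame: the origin (TCP) lies at the very end of the fingers, on their centre line; the grasp point (between the pads) lies 19 mm behind it; z points along the fingers, y is the line along which they close (so a half turn about z gives the same grasp; the last joint's range is limited). The gripper opens to 93 mm and grips with 3 to 60 N. Pads are 15 mm wide; open, the fingers measure 128 mm over their backs; the gripper's body (75 mm by 188 mm) begins 65 mm behind the grasp point.
Start: joints at [-1.217, 0.13, 1.488, -0, 1.523, -0.085], TCP at [0.255, -0.543, 0.219] pointing down, gripper open.
Joint ranges: [-2.96, 2.96], [-0.89, 2.26], [0.02, 2.5], [-1.34, 4.48], [0, 2.73], [-2.66, 2.66]. Speed limits (rad/s): [2.39, 2.39, 2.79, 3.14, 3.14, 3.14].

INTERFACE

Orientations are given as a rotation vector (axis times angle).
In Python, from plant import robot gives the robot as it stands. The module is installed in compiled form; this text tells all that it offers.
- The arm moves only by the tool play_rows, never from a script. Its argument "increments" is text: rows parted by semicolons, each of 5 numbers parted by spaces: the shift along the tool's x, y, z in mm, then the turn about the tool's z in degrees, then the closure, from -1 (fully open) to 1 (shut). In form: dx dy dz yaw claw; .... A call has 1 to 20 rows; each row is the pose to reach, as a shift and turn from the pose commanded when the call began, along the tool's axes at that moment; what a row does not reach only later rows make up. A row lasts 1/10 s, in which the tool goes at most 50 mm and 8.59 degrees, less where a joint would pass 70% of its speed; a pose out of reach is approached as far as the arm can. A call with a gripper value outside its range is refused whole. The fingers move at their own pace and stop on an object; "force" is the grip in N (left out, the last holds). Time passes only in rows, so rows that repeat a pose let the fingers close. It gives the time, the measured TCP pose, the force, the opening and the grip force at its end, in the units of the state.
- robot.read_state(): the state, without advancing time (a new reading comes with each control period).
- robot.read_camera(name): name is "scene" or "top"; returns the picture (480x640x3 uint8, blue, green, red); there is no depth.
- robot.calibration(name): a dict with "vertical_fov" (degrees; the focal length in pixels is half the picture's height over the tangent of half this angle, whatever the lens; pixels are square), "cx", "cy" (the principal point, pixels), "rvec" (rotation vector, rad) and "tvec" (3), from world to camera coordinates, as OpenCV has them. Camera axes: x right, y down, z forward; pixel columns grow to the right and rows downward; lengths in m; the calibration is good to about 2 mm. A picture is of the moment at which its call begins. calibration takes no time and is no camera call.
- robot.close_job(): hands the job in; it is judged then, once.
Trained networks look in the newest picture that a camera, given by its name, has taken for a name from the list of things; names that differ only in an ending like _2 or _b are one class to them, and where a whole thing is asked for, a point or a joint stands for the part that bears it (a point fixed in the world has none). Each returns a list of dicts, best first, with "conf" (0 to 1); they miss things now and then, are a little off and sometimes report something else, mostly with a low value. They report only what shows in the picture. A call takes as long as a camera call.
- robot.recognise(camera, query): "centre" ([x, y, z] in m, in world coordinates, good to about 4 mm: the middle of the surface that is visible of it).
- robot.regions_of(camera, query): "pixels" (480x640 bool, what is visible of it).
- robot.landmark_of(camera, query): "centre" ([x, y, z] in m, in world coordinates, good to about 4 mm: a listed point, or the origin of a listed thing).
The state is a dict: "t": time; "q": joint angles; "dq": joint speeds; "joint_torque": joint torques, N m; "tool_pos": TCP position; "orientation": TCP orientation; "force": force on the tool from outside, world axes, zero at the start; "wrist_torque": the same for the moment, N m; "opening": finger opening in m; "gripper_force": force on a finger pad.
Only numpy, scipy, OpenCV 4.12 (cv2) and the standard library are available. Lean on these libraries where they do the work, as an engineer would, in place of code of your own. Each camera call takes 0.05 s, during which the arm holds its last target. There are 200 camera calls.

## Working session

There is one attempt and no reset: what is moved stays moved. The work goes in short steps, Python scripts to look and compute and a tool call to move; the robot and the scene stay as the last step left them, time stands still between calls to the robot, and variables do not carry over. Pictures are saved under pics/ and viewed, at most 10 in all, crops included, and the job is handed in when it is done.

Besides the shell and the picture viewer there is one more tool, called as name(argument=value, ...), one argument or row to a line, values as JSON. play_rows: Moves the arm, as the interface text tells. Its arguments: {"type":"object","properties":{"increments":{"type":"string"},"force":{"type":"number"}},"required":["increments"]}

```bash
mkdir -p pics; python3 - <<'E'
from plant import robot
import cv2,numpy as np
for c in("scene","top"):
    im=robot.read_camera(c); cv2.imwrite(f"pics/{c}0.png",im)
    k=robot.calibration(c); R=cv2.Rodrigues(np.array(k["rvec"]))[0]; print(c,k["vertical_fov"],k["cx"],k["cy"],"campos",(-R.T@np.array(k["tvec"])).round(3))
    for n in("unit","seat","spindle_top","cover","tray","collar","disc","clamp","spare","cup","wrench"):
        print(n,[(np.round(d["centre"],4).tolist(),round(d["conf"],2)) for d in robot.landmark_of(c,n)[:2]])
s=robot.read_state();print(s)
E
```

```text
scene 44.47873998650284 315.3320553099535 234.13176658373723 campos [ 1.    -0.657  0.908]
unit []
seat [([0.59, -0.0384, 0.0536], 0.87)]
spindle_top [([0.5884, -0.0379, 0.0559], 0.24)]
cover [([0.5879, -0.0364, 0.056], 0.6)]
tray [([0.4402, 0.0528, -0.0011], 0.73)]
collar [([0.3816, -0.3037, -0.0019], 0.74), ([0.4365, 0.05, -0.0044], 0.71)]
disc [([0.5417, 0.294, 0.0004], 0.92)]
clamp [([0.3887, 0.2834, -0.0024], 0.61)]
spare [([0.5661, -0.2657, 0.0019], 0.67)]
cup [([0.4631, 0.1638, -0.0005], 0.8)]
wrench [([0.4574, -0.1564, -0.0032], 0.66)]
top 52.892768675108925 319.12073531214554 239.14044536236278 campos [0.425 0.004 1.162]
unit [([0.5891, -0.037, 0.0008], 0.7)]
seat [([0.5901, -0.0352, 0.0524], 0.64), ([0.4543, -0.1564, 0.0017], 0.43)]
spindle_top [([0.5909, -0.0358, 0.1432], 0.86)]
cover [([0.5933, -0.0364, 0.0563], 0.98)]
tray [([0.4417, 0.045, -0.0026], 0.95)]
collar []
disc [([0.5426, 0.2942, 0.0007], 0.95)]
clamp []
spare [([0.5659, -0.2667, 0.002], 0.59), ([0.591, -0.0376, 0.0053], 0.19)]
cup [([0.4639, 0.1654, 0.0011], 0.76)]
wrench [([0.4547, -0.1544, 0.001], 0.88)]
{'t': 1.2, 'q': array([-1.21742657e+00,  1.30394089e-01,  1.48822339e+00,  2.66889855e-05,
        1.52300356e+00, -8.54137837e-02]), 'dq': array([ 0.0005851 , -0.00054052,  0.00154272,  0.00084266, -0.00015592,
       -0.00040375]), 'joint_torque': array([ 8.62663401e-04, -5.59768796e+01, -4.92050922e+01,  7.67748943e-02,
        2.25503388e-02, -2.34930774e-06]), 'tool_pos': array([ 0.25492278, -0.54314516,  0.21862589]), 'orientation': array([-3.06625819e+00, -6.83714840e-01, -3.55442778e-05]), 'force': array([-0.52017117,  0.67587311, -0.85810039]), 'wrist_torque': array([-0.02273444,  0.01452818,  0.0122938 ]), 'gripper_force': 0.0, 'opening': 0.09264241876519999}
```

View pics/top0.png

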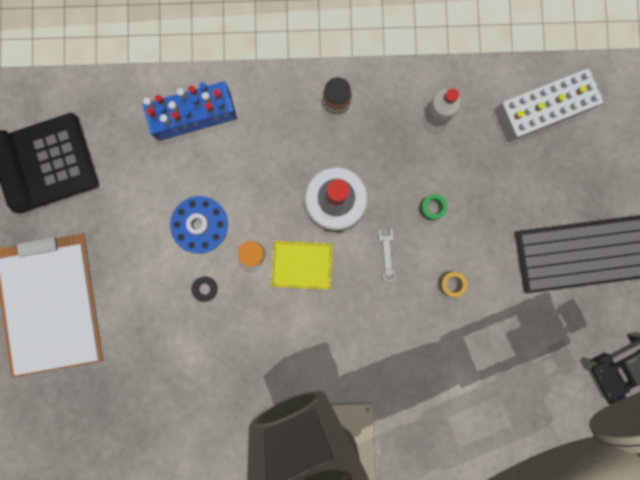

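View pics/scene0.png

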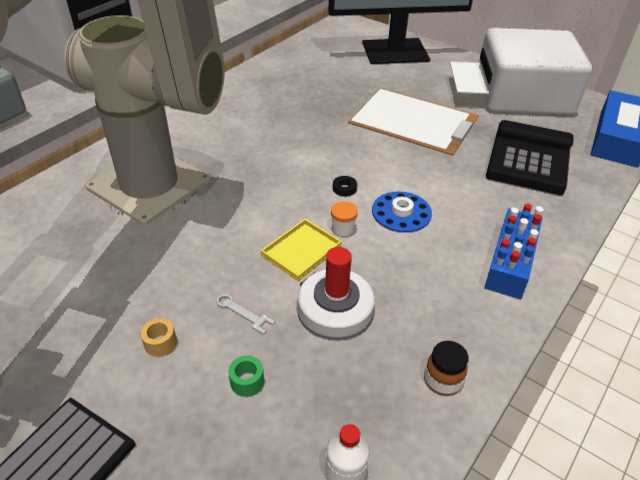

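The top view shows the cover at (338,192) on the housing, tray (302,265), brass (454,284), green (433,207), disc (199,224), clamp (204,289) and cup (250,253), which agrees with the networks. Next I refine the centres by contour.

```bash
cat > h.py <<'E'
from plant import robot
import cv2,numpy as np
def ray(c,uv,z):
    k=robot.calibration(c);f=240/np.tan(np.radians(k["vertical_fov"]/2))
    R=cv2.Rodrigues(np.array(k["rvec"]))[0];o=-R.T@np.array(k["tvec"])
    d=R.T@np.array([(uv[0]-k["cx"])/f,(uv[1]-k["cy"])/f,1.]);return (o+d*(z-o[2])/d[2])[:2]
def blob(im,lo,hi,guess,r):
    h=cv2.cvtColor(im,cv2.COLOR_BGR2HSV);m=cv2.inRange(h,lo,hi)
    w=np.zeros_like(m);cv2.circle(w,guess,r,255,-1);m&=w
    c=max(cv2.findContours(m,cv2.RETR_EXTERNAL,cv2.CHAIN_APPROX_NONE)[0],key=cv2.contourArea)
    (x,y),rr=cv2.minEnclosingCircle(cv2.convexHull(c));return (x,y),rr,cv2.minAreaRect(c)
E
python3 - <<'E'
from h import *
im=cv2.imread("pics/top0.png")
for n,lo,hi,g,r,z in [("cover",(0,120,60),(8,255,255),(338,190),20,.153),("tray",(25,120,80),(35,255,255),(302,265),60,.018),
 ("collar",(10,110,60),(25,255,255),(454,284),25,.04),("disc",(105,120,50),(125,255,255),(199,224),45,.008),("clamp",(0,0,0),(180,255,70),(204,289),22,.02),
 ("hub",(0,0,150),(180,60,255),(197,224),18,.028),("housing",(0,0,150),(180,60,255),(336,200),50,.045)]:
    c,rr,q=blob(im,lo,hi,g,r);e=ray("top",(c[0]+rr,c[1]),z);p=ray("top",c,z)
    print(n,np.round(c,1),round(rr,1),p.round(4),"r",np.linalg.norm(e-p).round(4),"rect",ray("top",q[0],z).round(4),np.round(q[1:][0],1),round(q[2],1))
E
```

```text
cover [337.3 190.7] 11.4 [ 0.5889 -0.0354] r 0.0239 rect [ 0.5883 -0.0359] [22. 21.] 90.0
tray [301.5 265. ] 35.9 [0.436  0.0494] r 0.0849 rect [0.4366 0.05  ] [58.1 45.8] 2.8
collar [453.2 284.2] 13.3 [ 0.3814 -0.3014] r 0.0308 rect [ 0.3819 -0.3009] [24. 26.] 90.0
disc [198.4 224.2] 28.2 [0.541  0.2951] r 0.0679 rect [0.5403 0.2948] [55. 55.] 90.0
clamp [204.2 288.9] 11.9 [0.3862 0.2802] r 0.028 rect [0.3872 0.2807] [21. 22.] 90.0
hub [196.5 223.5] 10.7 [0.5409 0.2943] r 0.0252 rect [0.5397 0.2956] [20. 20.] 90.0
housing [342.8 188. ] 42.7 [ 0.6125 -0.0527] r 0.0996 rect [ 0.5952 -0.0362] [79.5 65.1] 36.0
```

play_rows(
  increments="0 0 -40 8 -1;0 0 -60 16 -1;0 0 -60 25.2 -1;0 0 -60 25.2 -1",
  force=25,
)

```text
t: 1.6
tool_pos: [0.2551, -0.5437, 0.2798]
orientation: [3.14, -0.006, 0.001]
force: [-0.3, 0.7, -0.1]
opening: 0.093
gripper_force: 0.0
```

play_rows(
  increments="334 -508 0 0 -1;334 -508 0 0 -1;334 -508 0 0 -1;334 -508 0 0 -1;334 -508 0 0 -1;334 -508 0 0 -1;334 -508 0 0 -1;334 -508 0 0 -1;334 -508 0 0 -1;334 -508 0 0 -1;334 -508 0 0 -1;334 -508 0 0 -1;334 -508 0 0 -1;334 -508 0 0 -1;334 -508 0 0 -1;334 -508 0 0 -1;334 -508 0 0 -1",
)

```text
t: 3.3
tool_pos: [0.589, -0.0369, 0.2788]
orientation: [3.141, -0.004, 0.0]
force: [-0.6, 0.4, -0.4]
opening: 0.093
gripper_force: 0.0
```

play_rows(
  increments="0 0 50 0 -1;0 0 100 0 -1;0 0 140 0 -1;0 0 165 0 -1;0 0 179 0 -1;0 0 179 0 -1;0 0 179 0 1;0 0 179 0 1;0 0 179 0 1;0 0 179 0 1;0 0 179 0 1;0 0 179 0 1;0 0 179 0 1",
  force=25,
)

```text
t: 4.6
tool_pos: [0.5895, -0.0355, 0.0998]
orientation: [3.142, -0.002, 0.0]
force: [-0.5, -0.6, 0.8]
opening: 0.0454
gripper_force: 25.0
```

play_rows(
  increments="0 0 -25 0 1;0 0 -65 0 1;0 0 -115 0 1;0 0 -120 0 1;0 0 -120 0 1;-50 -28 -120 0 1;-90 -51 -120 0 1;-130 -73 -120 0 1;-153 -86 -120 0 1;-153 -86 -120 0 1;-153 -86 -80 0 1;-153 -86 -35 0 1;-153 -86 10 0 1;-153 -86 32 0 1;-153 -86 42 0 1;-153 -86 46 0 1;-153 -86 49 0 1;-153 -86 49 0 1",
)

```text
t: 6.4
tool_pos: [0.4376, 0.0506, 0.0516]
orientation: [3.142, -0.002, 0.003]
force: [0.5, -0.8, -0.3]
opening: 0.0455
gripper_force: 25.0
```

play_rows(
  increments="0 0 1 0 1;0 0 1.5 0 1;0 0 1.5 0 1;0 0 1.5 0 -1;0 0 1.5 0 -1;0 0 1.5 0 -1;0 0 1.5 0 -1;0 0 1.5 0 -1;0 0 -30 0 -1;0 0 -80 0 -1;0 0 -130 0 -1;0 0 -180 0 -1;0 0 -180 0 -1",
)

```text
t: 7.7
tool_pos: [0.4404, 0.0507, 0.2389]
orientation: [3.142, -0.002, 0.02]
force: [0.5, -0.6, 0.5]
opening: 0.093
gripper_force: 0.0
```

```bash
python3 - <<'E'
from h import *
a=robot.read_camera("top");b=robot.read_camera("scene")
cv2.imwrite("pics/ab1.png",np.hstack([cv2.resize(a[150:330,180:480],(400,240)),cv2.resize(b[150:390,120:520],(400,240))]))
for n in("spindle_top","seat","cover","collar"):
  for c in("top","scene"): print(n,c,[(np.round(d["centre"],4).tolist(),round(d["conf"],2)) for d in robot.landmark_of(c,n)[:1]])
E
```

```text
spindle_top top [([0.5915, -0.0373, 0.1427], 0.92)]
spindle_top scene [([0.5895, -0.038, 0.1435], 0.96)]
seat top [([0.5904, -0.0377, 0.054], 0.64)]
seat scene [([0.5906, -0.0394, 0.0521], 0.95)]
cover top []
cover scene [([0.4399, 0.0502, 0.0045], 0.72)]
collar top [([0.3836, -0.3013, -0.0006], 0.82)]
collar scene [([0.3811, -0.3005, 0.0012], 0.73)]
```

View pics/ab1.png

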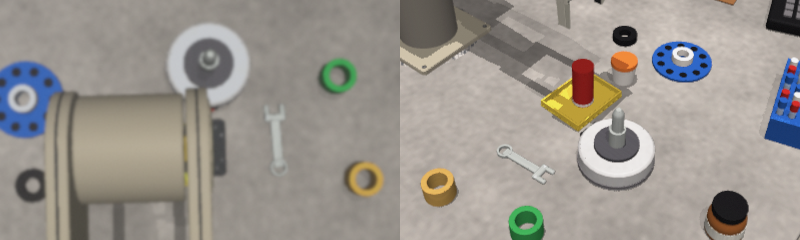

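The cover stands upright in the tray: in the right half it is at (583,80), and the bare spindle is at (617,120). I fit the flange and housing circles while heading for the collar.

play_rows(
  increments="-55 352 0 0 -1;-55 352 0 0 -1;-55 352 0 0 -1;-55 352 0 0 -1;-55 352 0 0 -1;-55 352 0 0 -1;-55 352 0 0 -1;-55 352 0 0 -1;-55 352 0 0 -1;-55 352 0 0 -1;-55 352 0 0 -1",
)

```text
t: 9.3
tool_pos: [0.3816, -0.3, 0.2306]
orientation: [-3.141, -0.001, -0.0]
force: [0.2, 0.7, -0.4]
opening: 0.0934
gripper_force: 0.0
```

```bash
python3 - <<'E'
from h import *
print(robot.read_state()["tool_pos"])
im=robot.read_camera("top");cv2.imwrite("pics/t2.png",im)
hsv=cv2.cvtColor(im,cv2.COLOR_BGR2HSV)
# dark flange
v=hsv[...,2];m=((v<110)).astype(np.uint8)*255;w=np.zeros_like(m);cv2.circle(w,(336,198),27,255,-1);m&=w
def fit(m,z,n):
    c=max(cv2.findContours(m,cv2.RETR_EXTERNAL,cv2.CHAIN_APPROX_NONE)[0],key=cv2.contourArea)
    e=cv2.fitEllipse(cv2.convexHull(c));print(n,np.round(e[0],2),np.round(e[1],1),ray("top",e[0],z).round(4))
fit(m,.053,"flange")
m=((v>165)&(hsv[...,1]<40)).astype(np.uint8)*255;w[:]=0;cv2.circle(w,(336,198),36,255,-1);m&=w
fit(m,.045,"housing")
cv2.imwrite("pics/z2.png",cv2.resize(im[158:238,296:376],(560,560),interpolation=cv2.INTER_CUBIC))
E
```

```text
[ 0.38164056 -0.29995297  0.23055736]
flange [335.83 197.18] [34.3 34.8] [ 0.5902 -0.0355]
housing [335.94 197.25] [61.9 62.3] [ 0.5912 -0.0361]
```

View pics/z2.png

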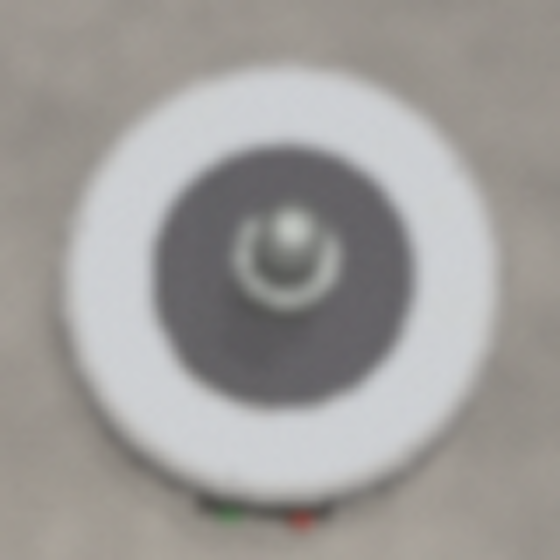

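```bash
python3 - <<'E'
from h import *
im=cv2.imread("pics/t2.png")
for n,lo,hi,g,r,z in [("cover",(0,120,60),(8,255,255),(302,262),25,.104),("collar",(10,110,60),(25,255,255),(454,284),25,.04),("clamp",(0,0,0),(180,255,70),(204,289),22,.02)]:
    try:
        c,rr,q=blob(im,lo,hi,g,r);print(n,np.round(c,1),round(rr,1),ray("top",c,z).round(4),ray("top",q[0],z).round(4))
    except Exception as e: print(n,e)
E
```

```text
cover [299.6 263. ] 9.6 [0.4395 0.05  ] [0.439  0.0501]
collar [444.  284.5] 8.6 [ 0.3814 -0.2801] [ 0.3814 -0.2777]
clamp [204.  288.5] 11.5 [0.3872 0.2807] [0.3872 0.2807]
```

play_rows(
  increments="0 1 50 0 -1;0 1 100 0 -1;0 1 150 0 -1;0 1 190 0 -1;0 1 208 0 -1;0 1 215 0 -1;0 1 215 0 -1;0 1 215 0 1;0 1 215 0 1;0 1 215 0 1;0 1 215 0 1;0 1 215 0 1;0 1 215 0 1",
  force=30,
)

```text
t: 10.65
tool_pos: [0.3817, -0.3031, 0.0165]
orientation: [3.14, -0.002, 0.002]
force: [-1.5, -1.0, 5.6]
opening: 0.0606
gripper_force: 30.0
```

play_rows(
  increments="0 0 -20 0 1;0 0 -60 0 1;0 0 -110 0 1;0 0 -160 0 1;0 0 -165 0 1;30 -38 -165 0 1;65 -82 -165 0 1;95 -120 -165 0 1;125 -158 -165 0 1;155 -196 -165 0 1;180 -228 -165 0 1;200 -254 -165 0 1;208 -264 -165 0 1;208 -264 -165 0 1;208 -264 -165 0 1;208 -264 -165 0 1",
)

```text
t: 12.25
tool_pos: [0.5886, -0.0397, 0.1801]
orientation: [3.141, -0.004, -0.002]
force: [-0.3, 0.6, -3.0]
opening: 0.0598
gripper_force: 30.0
```

```bash
python3 - <<'E'
from h import *
s=robot.read_state();print(s["tool_pos"],s["force"],s["orientation"])
for n in("spindle_top","collar"):
  for c in("top","scene"):
    if n=="spindle_top" or c=="scene" or 1:
      robot.read_camera(c); print(n,c,[(np.round(d["centre"],4).tolist(),round(d["conf"],2)) for d in robot.landmark_of(c,n)[:1]])
b=robot.read_camera("scene");cv2.imwrite("pics/s3.png",cv2.resize(b[170:330,260:420],(560,560)))
E
```

```text
[ 0.58856147 -0.03974706  0.18010636] [-0.27685751  0.60564636 -2.99748668] [ 3.14134350e+00 -3.78628978e-03 -1.82002541e-03]
spindle_top top [([0.5913, -0.0344, 0.142], 0.65)]
spindle_top scene [([0.5886, -0.0365, 0.1439], 0.67)]
collar top []
collar scene [([0.5902, -0.0372, 0.1655], 0.56)]
```

View pics/s3.png

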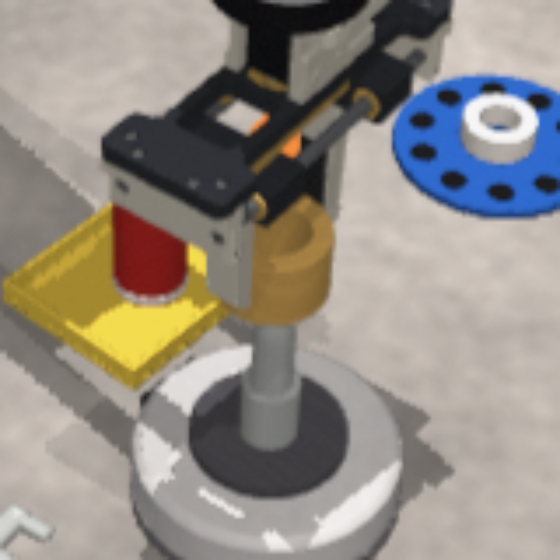

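The collar hangs over the spindle, at (290,270) in the crop, with the nose just below it. I check the settled position.

```bash
python3 - <<'E'
from h import *
s=robot.read_state();print(s["t"],s["tool_pos"],s["force"])
k=robot.calibration("scene");R=np.array(k["rvec"])
def hsvfit(im,lo,hi,x0,x1,y0,y1):
    m=cv2.inRange(cv2.cvtColor(im,cv2.COLOR_BGR2HSV),lo,hi);z=np.zeros_like(m);z[y0:y1,x0:x1]=m[y0:y1,x0:x1];return z
im=robot.read_camera("scene")
# flange in scene
f=240/np.tan(np.radians(k["vertical_fov"]/2));K=np.array([[f,0,k["cx"]],[0,f,k["cy"]],[0,0,1]])
for p in [(.5905,-.037,.129),(.5905,-.037,.091),(.5905,-.037,.053)]:
    for w in(.0115,.016):print(p[2],cv2.projectPoints(np.array([p]),R,np.array(k["tvec"]),K,None)[0].ravel().round(1))
h=im.astype(int)
for r in (268,285):print(r,[tuple(h[r,c]) if 0 else int(h[r,c].sum()//3) for c in range(320,360)])
E
```

```text
12.7 [ 0.58941799 -0.03870805  0.18077528] [-0.26402848 -0.29030184 -2.48608367]
0.129 [336.2 264. ]
0.129 [336.2 264. ]
0.091 [335.4 278. ]
0.091 [335.4 278. ]
0.053 [334.7 291.3]
0.053 [334.7 291.3]
268 [166, 167, 167, 169, 170, 167, 167, 168, 144, 153, 159, 149, 105, 100, 109, 112, 117, 121, 120, 120, 121, 117, 110, 108, 123, 156, 161, 163, 170, 178, 176, 167, 174, 166, 175, 174, 173, 173, 175, 176]
285 [83, 72, 52, 52, 52, 53, 53, 53, 61, 92, 101, 107, 113, 116, 119, 124, 127, 127, 125, 125, 123, 118, 115, 115, 107, 85, 62, 63, 62, 63, 64, 64, 64, 63, 63, 63, 80, 137, 165, 165]
```

play_rows(
  increments="1.5 -2 0 0 1;1.5 -2 10 0 1;1.5 -2 30 0 1;1.5 -2 50 0 1;1.5 -2 65 0 1;1.5 -2 68 0 1;1.5 -2 68 0 1",
)

```text
t: 13.45
tool_pos: [0.5905, -0.0364, 0.1118]
orientation: [-3.141, 0.002, 0.002]
force: [-0.7, 0.6, -2.3]
opening: 0.0602
gripper_force: 30.0
```

play_rows(
  increments="0 0 3 0 1;0 0 6 0 1;0 0 9 0 1;0 0 12 0 1;0 0 12 0 1",
)

```text
t: 13.95
tool_pos: [0.5906, -0.0365, 0.1001]
orientation: [-3.141, 0.002, 0.001]
force: [0.2, 0.1, -2.0]
opening: 0.0603
gripper_force: 30.0
```

play_rows(
  increments="0 0 6 0 1;0 0 12 0 1;0 0 18 0 1;0 0 24 0 1;0 0 28 0 1;0 0 30 0 1;0 0 31 0 1;0 0 32 0 1;0 0 32 0 1",
)

```text
t: 14.85
tool_pos: [0.5911, -0.0365, 0.0696]
orientation: [3.142, -0.002, 0.0]
force: [-3.9, 0.7, 3.1]
opening: 0.0603
gripper_force: 30.0
```

play_rows(
  increments="0 0 0.5 0 1;0 0 0 0 -1;0 0 0 0 -1;0 0 0 0 -1;0 0 0 0 -1;0 0 0 0 -1;0 0 -20 0 -1;0 0 -60 0 -1;0 0 -110 0 -1;0 0 -150 0 -1;0 0 -150 0 -1",
)

```text
t: 15.95
tool_pos: [0.5948, -0.037, 0.2269]
orientation: [3.14, -0.002, 0.019]
force: [0.6, 0.5, 0.3]
opening: 0.0927
gripper_force: 0.0
```

play_rows(
  increments="-50 -332 0 0 -1;-50 -332 0 0 -1;-50 -332 0 0 -1;-50 -332 0 0 -1;-50 -332 0 0 -1;-50 -332 0 0 -1;-50 -332 0 0 -1;-50 -332 0 0 -1;-50 -332 0 0 -1;-50 -332 0 0 -1;-50 -332 0 0 -1",
)

```text
t: 17.05
tool_pos: [0.5417, 0.2941, 0.2184]
orientation: [3.141, -0.005, -0.0]
force: [0.3, -0.3, 0.4]
opening: 0.0932
gripper_force: 0.0
```

```bash
python3 - <<'E'
from h import *
s=robot.read_state();print(s["t"],s["tool_pos"],s["force"])
a=robot.read_camera("top");b=robot.read_camera("scene")
for c in("top","scene"):print([(np.round(d["centre"],4).tolist(),round(d["conf"],2)) for d in robot.landmark_of(c,"collar")[:1]])
cv2.imwrite("pics/ab4.png",np.hstack([cv2.resize(a[150:270,240:440],(400,240),interpolation=2),cv2.resize(b[170:350,220:520],(400,240))]))
c,rr,q=blob(a,(10,110,60),(25,255,255),(338,195),25);print(c,rr,ray("top",c,.093),ray("top",q[0],.093))
E
```

```text
17.05 [0.54172244 0.29409464 0.21841642] [ 0.32056614 -0.32233182  0.39134303]
[([0.5929, -0.0363, 0.0537], 0.8)]
[([0.5912, -0.0303, 0.0526], 0.62)]
(336.402099609375, 194.7447509765625) 13.471243858337402 [ 0.58964519 -0.03556265] [ 0.58906482 -0.03576355]
```

View pics/ab4.png

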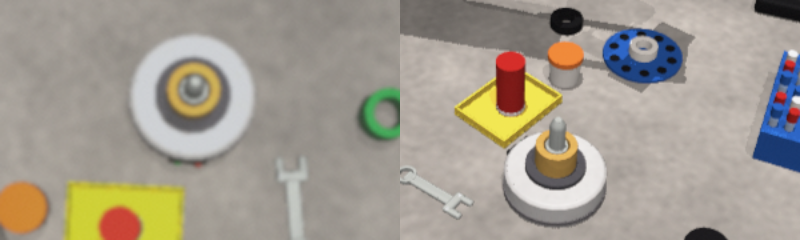

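The collar is seated on the flange at (557,150). Next I pick the disc.

play_rows(
  increments="-1 -1 50 0 -1;-1 -1 100 0 -1;-1 -1 150 0 -1;-1 -1 185 0 -1;-1 -1 200 0 -1;-1 -1 206 0 -1;-1 -1 207 0 -1;-1 -1 207 0 1;-1 -1 207 0 1;-1 -1 207 0 1;-1 -1 207 0 1;-1 -1 207 0 1;-1 -1 207 0 1;-1 -1 207 0 1",
  force=35,
)

```text
t: 18.65
tool_pos: [0.5404, 0.2963, 0.0118]
orientation: [3.141, -0.002, 0.0]
force: [-1.0, -1.3, 3.4]
opening: 0.0486
gripper_force: 35.0
```

play_rows(
  increments="0 0 -15 0 1;0 0 -50 0 1;0 0 -100 0 1;0 0 -145 0 1;0 0 -165 0 1;0 0 -165 0 1;6 40 -165 0 1;12 80 -165 0 1;18 120 -165 0 1;24 160 -165 0 1;30 200 -165 0 1;36 240 -165 0 1;42 280 -165 0 1;47 312 -165 0 1;50 328 -165 0 1;50 333 -165 0 1;50 333 -165 0 1;50 333 -165 0 1;50 333 -165 0 1;50 333 -165 0 1",
)

```text
t: 20.65
tool_pos: [0.5899, -0.0353, 0.1767]
orientation: [-3.141, -0.001, -0.0]
force: [0.3, 0.2, -2.6]
opening: 0.0488
gripper_force: 34.9
```

```bash
python3 - <<'E'
from h import *
s=robot.read_state();print(s["t"],s["tool_pos"],s["force"],s["wrist_torque"],s["opening"])
b=robot.read_camera("scene");cv2.imwrite("pics/s5.png",cv2.resize(b[170:330,260:420],(480,480)))
for n in("disc","spindle_top"):print(n,[(np.round(d["centre"],4).tolist(),round(d["conf"],2)) for d in robot.landmark_of("scene",n)[:1]])
E
```

```text
20.65 [ 0.58993958 -0.03527382  0.17670542] [ 0.27789224  0.21716201 -2.61524815] [ 0.05680714  0.018553   -0.01234091] 0.048849212431283956
disc [([0.5918, -0.036, 0.1655], 0.67)]
spindle_top []
```

View pics/s5.png

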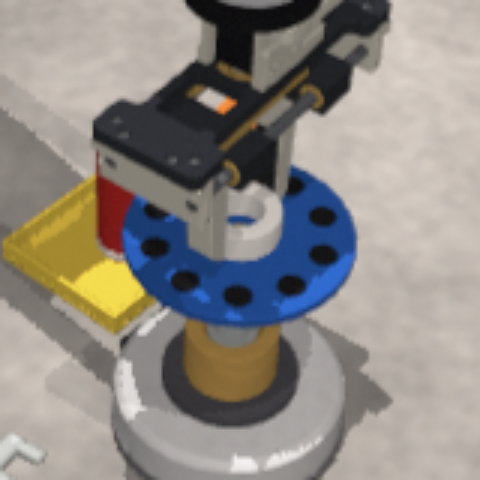

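The disc hangs level above the nose, its hub at (250,225) in the crop. I lower it in stages.

play_rows(
  increments="0 0.5 10 0 1;0 0.5 20 0 1;0 0.5 28 0 1;0 0.5 34 0 1;0 0.5 38 0 1;0 0.5 42 0 1;0 0.5 42 0 1",
)

```text
t: 21.5
tool_pos: [0.5896, -0.037, 0.134]
orientation: [-3.141, 0.002, 0.001]
force: [-0.7, 0.4, -2.4]
opening: 0.0481
gripper_force: 34.9
```

play_rows(
  increments="0 0 6 0 1;0 0 12 0 1;0 0 18 0 1;0 0 23 0 1;0 0 26 0 1;0 0 28 0 1;0 0 29 0 1;0 0 30 0 1;0 0 30 0 1",
)

```text
t: 22.4
tool_pos: [0.5902, -0.037, 0.1049]
orientation: [3.142, -0.002, 0.001]
force: [-0.6, -0.5, -2.3]
opening: 0.0486
gripper_force: 34.9
```

play_rows(
  increments="0 0 0.5 0 1;0 0 1 0 1;0 0 1.5 0 1;0 0 1.5 0 1",
)

```text
t: 22.8
tool_pos: [0.5904, -0.0371, 0.1048]
orientation: [3.141, -0.002, 0.002]
force: [-5.1, 0.4, 9.6]
opening: 0.0484
gripper_force: 35.0
```

play_rows(
  increments="0 0 -1 0 1;0 0 -1 0 -1;0 0 -1 0 -1;0 0 -1 0 -1;0 0 -1 0 -1;0 0 -1 0 -1;0 0 -25 0 -1;0 0 -70 0 -1;0 0 -120 0 -1;0 0 -125 0 -1;0 0 -125 0 -1",
)

```text
t: 23.9
tool_pos: [0.5915, -0.0372, 0.2309]
orientation: [3.141, -0.002, 0.008]
force: [-0.4, -0.1, 0.0]
opening: 0.0929
gripper_force: 0.0
```

play_rows(
  increments="-203 -318 0 0 -1;-203 -318 0 0 -1;-203 -318 0 0 -1;-203 -318 0 0 -1;-203 -318 0 0 -1;-203 -318 0 0 -1;-203 -318 0 0 -1;-203 -318 0 0 -1;-203 -318 0 0 -1;-203 -318 0 0 -1;-203 -318 0 0 -1;-203 -318 0 0 -1",
)

```text
t: 25.1
tool_pos: [0.3877, 0.2801, 0.2275]
orientation: [3.141, -0.004, -0.001]
force: [-0.5, -0.4, 0.1]
opening: 0.0928
gripper_force: 0.0
```

```bash
python3 - <<'E'
from h import *
s=robot.read_state();print(s["t"],s["tool_pos"],s["force"])
a=robot.read_camera("top");b=robot.read_camera("scene")
for n in("disc","clamp"):
 for c in("top","scene"):print(n,[(np.round(d["centre"],4).tolist(),round(d["conf"],2)) for d in robot.landmark_of(c,n)[:1]])
cv2.imwrite("pics/ab6.png",np.hstack([cv2.resize(a[150:270,240:440],(400,240),interpolation=2),cv2.resize(b[170:350,220:520],(400,240))]))
E
```

```text
25.1 [0.38773726 0.28014592 0.2275086 ] [-0.48852064 -0.40900605  0.14830448]
disc [([0.5909, -0.0395, 0.0931], 0.83)]
disc [([0.5903, -0.0398, 0.0941], 0.84)]
clamp [([0.3865, 0.2821, -0.0033], 0.55)]
clamp [([0.387, 0.2855, 0.0011], 0.76)]
```

View pics/ab6.png

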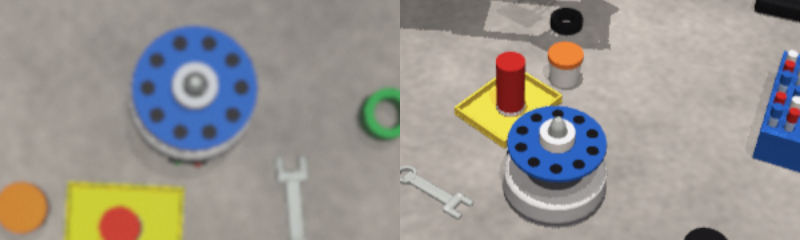

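The disc is level and home at z 0.093. Next is the clamp ring.

play_rows(
  increments="-0.5 -1 50 0 -1;-0.5 -1 100 0 -1;-0.5 -1 150 0 -1;-0.5 -1 190 0 -1;-0.5 -1 212 0 -1;-0.5 -1 220 0 -1;-0.5 -1 222 0 -1;-0.5 -1 222 0 -1;-0.5 -1 222 0 1;-0.5 -1 222 0 1;-0.5 -1 222 0 1;-0.5 -1 222 0 1;-0.5 -1 222 0 1;-0.5 -1 222 0 1",
  force=30,
)

```text
t: 26.8
tool_pos: [0.387, 0.2823, 0.0065]
orientation: [-3.141, 0.002, -0.001]
force: [-0.4, -0.7, 3.3]
opening: 0.0599
gripper_force: 30.0
```

play_rows(
  increments="0 0 -15 0 1;0 0 -50 0 1;0 0 -100 0 1;0 0 -145 0 1;0 0 -168 0 1;0 0 -168 0 1;24 38 -168 0 1;48 75 -168 0 1;72 113 -168 0 1;96 150 -168 0 1;120 188 -168 0 1;144 226 -168 0 1;168 263 -168 0 1;190 298 -168 0 1;200 314 -168 0 1;203 319 -168 0 1;203 319 -168 0 1;203 319 -168 0 1;203 319 -168 0 1;203 319 -168 0 1",
)

```text
t: 28.8
tool_pos: [0.5891, -0.0359, 0.1742]
orientation: [-3.142, -0.001, -0.0]
force: [-0.3, -0.1, -0.8]
opening: 0.0596
gripper_force: 30.0
```

```bash
python3 - <<'E'
from h import *
s=robot.read_state();print(s["t"],s["tool_pos"],s["force"],s["opening"])
b=robot.read_camera("scene");cv2.imwrite("pics/s7.png",cv2.resize(b[170:330,260:420],(480,480)))
for n in("clamp",):print(n,[(np.round(d["centre"],4).tolist(),round(d["conf"],2)) for d in robot.landmark_of("scene",n)[:1]])
E
```

```text
28.8 [ 0.58914489 -0.03589065  0.17424741] [-0.26576095 -0.07153535 -0.76579085] 0.05959681241482871
clamp [([0.5912, -0.0358, 0.1666], 0.8)]
```

View pics/s7.png

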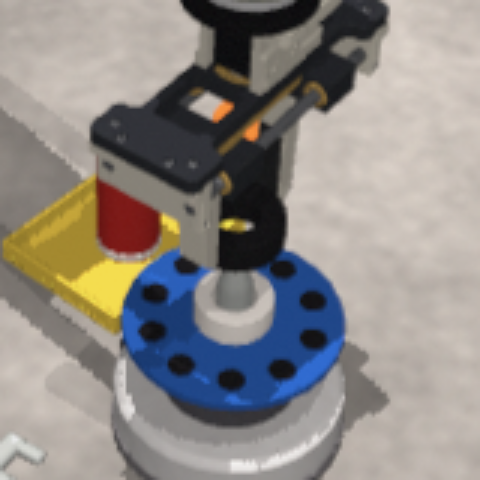

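The ring is level above the nose, at (250,235) in the crop.

play_rows(
  increments="0.5 0.5 8 0 1;0.5 0.5 16 0 1;0.5 0.5 24 0 1;0.5 0.5 30 0 1;0.5 0.5 35 0 1;0.5 0.5 39 0 1;0.5 0.5 42 0 1;0.5 0.5 44 0 1;0.5 0.5 44 0 1",
)

```text
t: 29.8
tool_pos: [0.5899, -0.0375, 0.13]
orientation: [-3.142, 0.002, 0.0]
force: [-0.0, 0.2, -0.5]
opening: 0.0601
gripper_force: 30.0
```

play_rows(
  increments="0 0 1 0 1;0 0 2 0 1;0 0 3 0 1;0 0 3.5 0 1;0 0 4 0 1;0 0 4 0 1",
)

```text
t: 30.4
tool_pos: [0.5904, -0.0375, 0.1275]
orientation: [3.141, -0.002, 0.002]
force: [-4.0, 0.2, 7.4]
opening: 0.0598
gripper_force: 30.0
```

Contact at the expected height. I release and retreat.

play_rows(
  increments="0 0 -1 0 1;0 0 -1 0 -1;0 0 -1 0 -1;0 0 -1 0 -1;0 0 -1 0 -1;0 0 -1 0 -1;0 0 -25 0 -1;0 0 -70 0 -1;0 0 -120 0 -1;0 0 -120 0 -1;-60 160 -120 0 -1;-60 160 -120 0 -1;-60 160 -120 0 -1;-60 160 -120 0 -1;-60 160 -120 0 -1;-60 160 -120 0 -1",
)

```text
t: 32.0
tool_pos: [0.5298, -0.1975, 0.2461]
orientation: [-3.141, 0.004, -0.0]
force: [1.1, 0.4, -0.3]
opening: 0.0927
gripper_force: 0.0
```

```bash
python3 - <<'E'
from h import *
s=robot.read_state();print(s["t"],s["tool_pos"],s["force"])
a=robot.read_camera("top");b=robot.read_camera("scene")
for n in("disc","clamp","collar","cover"):
 for c in("top","scene"):print(n,[(np.round(d["centre"],4).tolist(),round(d["conf"],2)) for d in robot.landmark_of(c,n)[:1]])
cv2.imwrite("pics/ab8.png",np.hstack([cv2.resize(a[150:270,240:440],(400,240),interpolation=2),cv2.resize(b[170:350,220:520],(400,240))]))
E
```

```text
32.0 [ 0.52981241 -0.19748591  0.24608289] [ 1.14922806  0.42267764 -0.34355741]
disc [([0.5933, -0.0401, 0.0938], 0.86)]
disc [([0.5933, -0.0375, 0.0975], 0.74)]
clamp [([0.589, -0.0381, 0.1201], 0.77)]
clamp [([0.5909, -0.0378, 0.1196], 0.56)]
collar []
collar []
cover [([0.442, 0.05, 0.0059], 0.68)]
cover [([0.4378, 0.0509, 0.0056], 0.65)]
```

View pics/ab8.png

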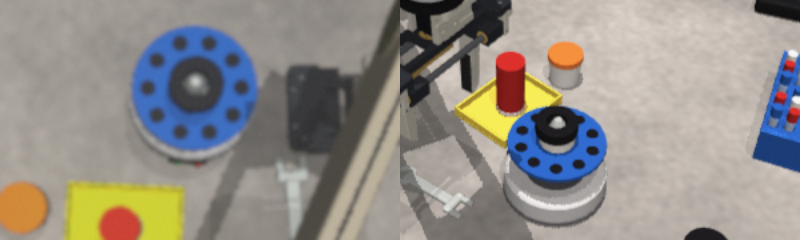

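The clamp ring sits level on the hub at (557,125), with the nose showing through its bore. The disc is level and the cover is upright in the tray.

```bash
python3 -c "
from plant import robot
print(robot.close_job())"
```

```text
the job is handed in; nothing more can be done
None
```

I handed the job in at about 32 s: the last pictures show the red cover upright in the tray and the disc and clamp ring level on the spindle over the brass collar, seen home earlier; no verdict came back.

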